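# Hang the potato masher in the side-opening hook

### The job

Hang the potato masher in the hook of the stand: bring its stem into the hook's open end from the side with the collar above the raised lip, go in past the sprung keeper until the stem touches the back of the slot, then lower it in your grip until the collar sits down in the seat, and only then let go. Work by feel: never push on the stand, with the masher or the arm, harder than about 12 N, and do not disturb the other things.

Things in the scene. Friction and masses are not known exactly. Their poses are not given: they have to be found in the camera images.
- masher: Steel potato masher with a dark wooden grip, 0.22 to 0.37 kg, standing upright on its foot; round about its z axis (up the stem) except for the square grip. Origin: centre of the foot's underside. Perforated foot disc 76 mm across, 6 mm thick; plain stem 10 mm across. When hung, this origin is 30 mm above the worktop.
- collar (a point): Centre of the underside of the masher's steel collar, a disc 28 mm across and 6 mm thick round the stem, 120 mm above the masher's origin.
- grip (a point): Middle of the masher's square wooden grip, 24 x 24 mm with rounded edges and its faces along the masher's x and y axes, 165 mm above the masher's origin; the grip runs from 134 to 196 mm.
- stand: Fixed hook stand: round wooden base 124 mm across, thin post, at its top a level sleeve; a flat steel fork (the hook) sticks out of it along the stand's own -x. Origin on the worktop under the post, z up. Nothing of it is higher than 158 mm. The fork lies evenly about the stand's y = 0, is open at its outer end, and its slot is 15 mm wide; its tips splay out to guide the stem.
- sleeve (a point): Middle of the sleeve's outer end, 50 mm along the stand's -x from the post, at z = 150 mm, the height of the flat seat for the collar. How far the fork is drawn out of the sleeve differs and is not reported: the seat's centre lies 35 to 75 mm farther out than this point (85 to 125 mm from the post), the fork's tips 58 mm beyond the seat's centre. Above 40 N the fork slips.
- lip (a point): Point on the fork's middle line at z = 158 mm, 50 mm out from the post: the height of the raised lip, i.e. of the tines outward of the seat, and of the back wall. The collar must go in with its underside above this and then drop 8 mm. When the stem touches the back of the slot its axis is 1.5 mm past the seat's centre; the collar then has 2.5 mm to the back wall, 3.5 mm to the lip.
- keeper (a joint): Sprung keeper bar across the slot just under the tines, 36 mm outward of the seat's centre, on an upright pin beside the slot: 0 rad shut, up to 1.6 rad swung inward; opens inward only, its spring shuts it. The stem pushes it in with about 2 to 4 N; it shuts again behind the stem before the stem reaches the back of the slot.
- honey_jar: Bystander: honey jar with a gold lid, 68 mm wide, 95 mm tall, origin under its base
- tin_b: Bystander: food tin, 57 mm wide, 72 mm tall, origin under its base
- salt_shaker: Bystander: glass salt shaker, 44 mm wide, 90 mm tall, origin under its base
- mug_a: Bystander: dark and white mug, 97 mm tall, origin under its base
- sardine_tin: Bystander: flat tin 63 x 105 x 26 mm, origin under its base
- egg_timer: Bystander: kitchen timer, 62 mm, origin under its base
Not all that is in view belongs to the job. What is shaped like the masher but blue or yellow is not meant.

How it is judged:
By the outcome, as a careful person would: the job done as asked, in the order asked, and still so for the second after the job is handed in, with the robot touching nothing.
It also fails if it takes over 51 s, if anything falls off the work surface, if the arm or the gripper's body presses on something with over 40 N, if the wrist force passes 120 N, or if a joint passes its speed limit or range.

### The arm

A 6-joint arm with a two-finger parallel gripper is mounted at the origin on a cart in front of the work surface, level with it; the furniture and walls round the work are solid. World frame = base frame: x ahead of the robot, y to its left, z up, the work surface at z = 0. Lengths are in m, angles in rad, forces in N, time in s.
With the tool pointing down it reaches from about 0.35 to 0.775 m from the base axis. Payload 5.5 kg.
Tool frame: the origin (TCP) lies midway between the tips of the shut fingers; the grasp point (between the pads) lies grasp_offset behind it (grasp_offset is the distance from the TCP to the grasp point, in m); z points along the fingers, y is the line along which they close (so a half turn about z gives the same grasp; the last joint's range is limited). The gripper opens to 85 mm and grips with 20 to 120 N. Pads are 22 mm wide; open, the fingers measure 114 mm over their backs; the gripper's body (76 mm by 85 mm) begins 54 mm behind the grasp point. The pads swing forward as they close: fully open they stand 13 mm farther back than shut.
Start: joints at [0.988, 0.313, 0.046, 1.304, 0, 1.431], TCP at [0.246, 0.52, 0.231] pointing down, gripper open.
Joint ranges: [-2.76, 2.76], [-0.86, 1.69], [-1.03, 1.26], [-2.2, 2.34], [-1.47, 1.5], [-3.14, 3.14]. Speed limits (rad/s): [2.57, 2.57, 3.14, 3.14, 3.14, 3.14].

### API

Orientations are given as a unit quaternion [w, x, y, z].
In Python, from workcell import * gives the robot as it stands.
- The arm moves only by the tool step_arm, never from a script. Its argument "deltas" is a list of rows, each a list of 7 numbers: the shift along the world's x, y, z in mm, then the turn, a rotation vector about the world's x, y, z in degrees, then the gripper's target within -1 to 1 (fully open at 1, half-way at 0, shut at -1). A call has 1 to 5 rows; each row shifts and turns the commanded pose from where the row before left it; what a row does not reach is not made up. A row lasts 1/10 s, in which the tool goes at most 50 mm and 8.59 degrees, less where a joint would pass 70% of its speed; a pose out of reach is approached as far as the arm can. A call is refused whole if a number of a shift passes 50 or a number of a turn 8.59, either way. A call with a gripper value outside its range is refused whole. The fingers move at their own pace and stop on an object; "newtons" is the grip in N (left out, the last holds). Time passes only in rows, so rows that do not move let the fingers close. It gives the time, the measured TCP pose, the force, the opening and the grip force at its end, in the units of the state.
- get_state(): the state, without advancing time (a new reading comes with each control period).
- read_camera(name): name is "side" or "top" or "wrist"; returns a dict with "image" (420x560x3 uint8, red, green, blue), "z_map" (420x560 float32, m along the optical axis (not along the pixel's ray), 0 where there is no reading), "K" (3x3 intrinsics, pixels), "world_from_camera" (4x4, takes a point from camera to world coordinates). Camera axes: x right, y down, z forward; pixel columns grow to the right and rows downward; lengths in m; the calibration is good to about 2 mm. The wrist camera is an equidistant fisheye: a pixel r from the principal point sees the ray r / f radians off the axis. A picture is of the moment at which its call begins.
- hand_in(): hands the job in; it is judged then, once.
The state is a dict: "clock": time; "joint_pos": joint angles; "qvel": joint speeds; "tau": joint torques, N m; "tcp_pos": TCP position; "orientation": TCP orientation; "wrist_force": force on the tool from outside, world axes, zero at the start; "ft_torque": the same for the moment, N m; "finger_gap": finger opening in m; "grip_force": force on a finger pad.
Only numpy, scipy, OpenCV 4.12 (cv2) and the standard library are available. Lean on these libraries where they do the work, as an engineer would, in place of code of your own. Each camera call takes 0.05 s, during which the arm holds its last target. There are 200 camera calls.

## Working session

There is one attempt and no reset: what is moved stays moved. The work goes in short steps, Python scripts to look and compute and a tool call to move; the robot and the scene stay as the last step left them, time stands still between calls to the robot, and variables do not carry over. Pictures are saved under pics/ and viewed, at most 10 in all, crops included, and the job is handed in when it is done.

Besides the shell and the picture viewer there is one more tool, called after "Request:" as name(argument=value, ...), one argument or row to a line, values as JSON. step_arm: Moves the arm, as the interface text tells. Its arguments: {"type":"object","properties":{"deltas":{"type":"array","items":{"type":"array","items":{"type":"number"}}},"newtons":{"type":"number"}},"required":["deltas"]}

```bash
mkdir -p pics; cat > h.py <<'E'
from workcell import *
import numpy as np, cv2
def cam(n):
    c=read_camera(n); np.savez(f'{n}.npz',**c); return c
def load(n): return dict(np.load(f'{n}.npz'))
def pts(c):
    z=c['z_map'];K=c['K'];v,u=np.indices(z.shape)
    P=np.stack([(u-K[0,2])/K[0,0]*z,(v-K[1,2])/K[1,1]*z,z],-1)
    T=c['world_from_camera'];return P@T[:3,:3].T+T[:3,3]
E
python3 - <<'E'
from h import *
a=cam('side');b=cam('top')
for n,c in(('side',a),('top',b)):
    cv2.imwrite(f'pics/{n}0.png',c['image'][...,::-1]); print(n,c['K'].tolist(),np.round(c['world_from_camera'],3).tolist())
s=get_state();print(s)
E
```

```text
side [[480.9065908527311, 0.0, 278.54112442387657], [0.0, 480.9065908527311, 209.6416984043305], [0.0, 0.0, 1.0]] [[-0.957, -0.124, 0.262, 0.24], [-0.29, 0.409, -0.865, 1.127], [-0.0, -0.904, -0.427, 0.661], [0.0, 0.0, 0.0, 1.0]]
top [[530.8706051231165, 0.0, 279.84839894529415], [0.0, 530.8706051231165, 199.90812371849077], [0.0, 0.0, 1.0]] [[-0.288, -0.797, 0.531, -0.33], [-0.958, 0.244, -0.153, 0.248], [-0.007, -0.553, -0.833, 1.515], [0.0, 0.0, 0.0, 1.0]]
{'clock': 0.1, 'joint_pos': array([ 9.88407597e-01,  3.13978411e-01,  4.50952189e-02,  1.30360756e+00,
       -1.38707677e-05,  1.43123153e+00]), 'qvel': array([ 0.00153304, -0.00198183,  0.00201237,  0.00110127,  0.00037956,
       -0.00044433]), 'tau': array([ 2.82059227e-03, -4.81725633e+01,  2.99244493e+01,  1.28331006e-02,
       -1.07080334e-04, -1.54844338e-05]), 'tcp_pos': array([0.24612326, 0.51915519, 0.23046891]), 'orientation': array([-2.92737066e-04,  2.19607254e-01,  9.75587995e-01, -7.95061105e-04]), 'wrist_force': array([ 0.90680959, -0.85014721,  0.76743727]), 'ft_torque': array([ 0.06006821, -0.00349734, -0.01842359]), 'grip_force': 0.0, 'finger_gap': 0.08552203319015614}
```

View pics/side0.png

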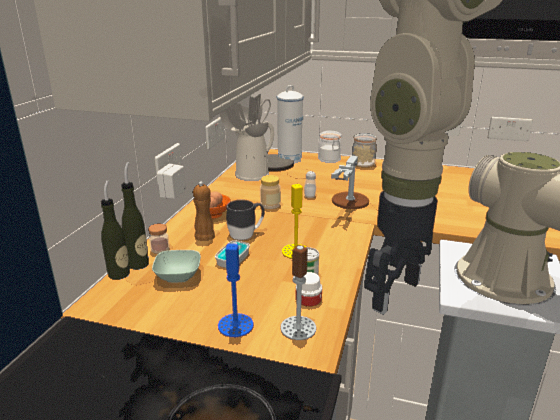

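View pics/top0.png

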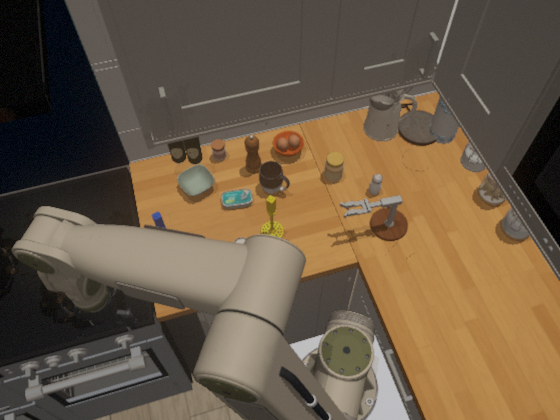

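Candidates in the side view are the dark-wood, steel masher at grip (299,262) and foot (298,328), the blue one at (233,262), and the yellow one at (297,198). By the description it is the dark-wood one. The stand is at side (350,180) and top (390,215). Next are close crops and measurements.

```bash
python3 - <<'E'
from h import *
a=load('side');b=load('top')
A=cv2.resize(a['image'][235:345,215:345],None,fx=3,fy=3,interpolation=2)[:330]
B=cv2.resize(b['image'][185:245,325:415],None,fx=4.3,fy=4.3,interpolation=2)
C=cv2.resize(a['image'][145:215,320:385],None,fx=4,fy=4,interpolation=2)
W=np.zeros((600,800,3),np.uint8);W[:330,:390]=A[:330,:390];W[:258,400:787]=B;W[270:550,400:660]=C
cv2.imwrite('pics/crop.png',W[...,::-1])
P=pts(a);Q=pts(b)
# masher: grip and foot
def show(n,P,m):
    q=P[m];print(n,len(q),np.round(np.median(q,0),4),np.round(q.min(0),3),np.round(q.max(0),3))
v,u=np.indices(P.shape[:2])
box=lambda P,u0,u1,v0,v1:(u>=u0)&(u<u1)&(v>=v0)&(v<v1)
mk=box(P,275,325,240,345)
for z0,z1 in((.004,.01),(.02,.05),(.05,.08),(.08,.11),(.14,.19),(.192,.2)):
    show(('m',z0),P,mk&(P[...,2]>z0)&(P[...,2]<z1)&(P[...,1]<P[328,298,1]+.06))
for nm,c,R,bx in(('side',a,P,(325,385,150,215)),('top',b,Q,(335,412,185,240))):
    m=box(R,*bx)
    for z0,z1 in((.008,.03),(.05,.12),(.14,.153),(.153,.17)):
        show((nm,z0),R,m&(R[...,2]>z0)&(R[...,2]<z1))
    if 1:
        s=m&(R[...,2]>.135)&(R[...,2]<.175);q=R[s]
        mu=q.mean(0);U,S,V=np.linalg.svd(q[:,:2]-mu[:2],full_matrices=False);t=(q[:,:2]-mu[:2])@V[0]
        print('axis',V[0],mu,t.min(),t.max())
E
```

```text
('m', 0.004) 718 [0.4396 0.3372 0.0063] [ 0.399 -0.004  0.004] [0.561 0.378 0.01 ]
('m', 0.02) 434 [0.4368 0.2527 0.0366] [0.41 0.03 0.02] [0.529 0.346 0.05 ]
('m', 0.05) 450 [0.4415 0.222  0.0615] [0.416 0.115 0.05 ] [0.472 0.346 0.08 ]
('m', 0.08) 60 [0.4352 0.3418 0.0948] [0.431 0.335 0.08 ] [0.44  0.345 0.11 ]
('m', 0.14) 338 [0.434  0.3487 0.1661] [0.423 0.331 0.14 ] [0.451 0.355 0.19 ]
('m', 0.192) 87 [0.4347 0.3423 0.1953] [0.423 0.328 0.192] [0.449 0.353 0.199]
('side', 0.008) 685 [ 0.4393 -0.362   0.0127] [ 0.373 -0.824  0.008] [ 0.596 -0.28   0.03 ]
('side', 0.05) 228 [ 0.4377 -0.6842  0.0623] [ 0.398 -0.725  0.05 ] [ 0.597 -0.33   0.12 ]
('side', 0.14) 157 [ 0.441  -0.24    0.1491] [ 0.421 -0.358  0.141] [ 0.476 -0.165  0.153]
('side', 0.153) 152 [ 0.44   -0.2463  0.1561] [ 0.424 -0.357  0.153] [ 0.475 -0.168  0.161]
axis [0.1094719  0.99398989] [ 0.44386225 -0.24236407  0.15151632] -0.11655585632090461 0.07643344157203341
('top', 0.008) 903 [ 0.4354 -0.3367  0.0135] [ 0.376 -0.465  0.008] [ 0.628 -0.164  0.03 ]
('top', 0.05) 87 [ 0.4337 -0.3407  0.0773] [ 0.428 -0.355  0.05 ] [ 0.569 -0.331  0.118]
('top', 0.14) 269 [ 0.4385 -0.2444  0.149 ] [ 0.42  -0.359  0.14 ] [ 0.475 -0.168  0.153]
('top', 0.153) 319 [ 0.44   -0.2521  0.1576] [ 0.418 -0.36   0.153] [ 0.473 -0.17   0.166]
axis [0.09846366 0.99514065] [ 0.44207241 -0.25859272  0.15344602] -0.10134812762556142 0.08982547220555315
```

View pics/crop.png

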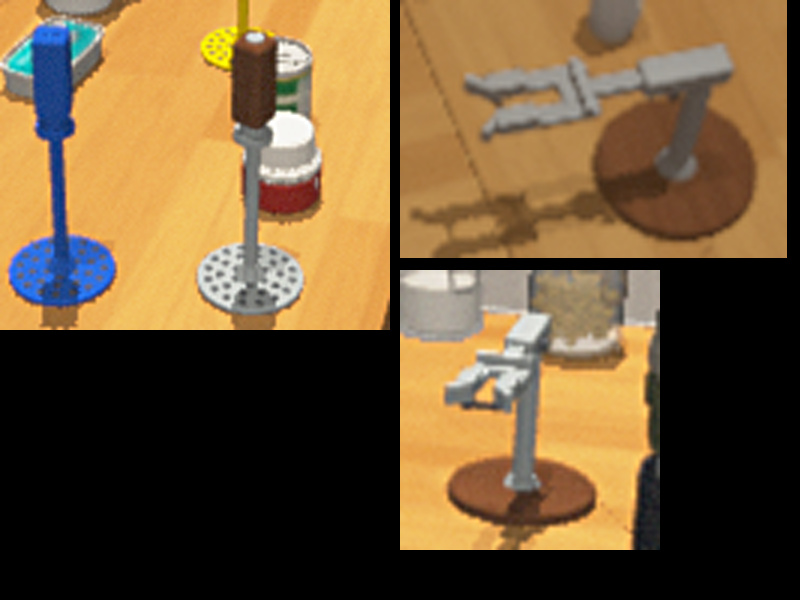

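The crop shows that the chosen masher has the dark brown grip, at crop (255,80). The fork opens toward the left of the top image, which is world +y. I'll move above the masher and look from the wrist.

Request:
step_arm(
  deltas=[
    [30, -28, 20, 0, 0, 0, 1],
    [40, -38, 20, 0, 0, 0, 1],
    [40, -38, 20, 0, 0, 0, 1],
    [40, -38, 0, 0, 0, 0, 1],
    [30, -28, 0, 0, 0, 0, 1],
  ],
  newtons=40,
)

```text
clock: 0.6
tcp_pos: [0.4124, 0.3627, 0.2858]
orientation: [0.0, 0.22, 0.976, 0.0]
wrist_force: [0.7, -0.6, -0.8]
finger_gap: 0.0851
grip_force: 0.0
```

Request:
step_arm(
  deltas=[
    [11, -8, 0, 0, 0, 0, 1],
    [0, 0, 0, 0, 0, 0, 1],
    [0, 0, 0, 0, 0, 0, 1],
  ],
)

```text
clock: 0.9
tcp_pos: [0.4211, 0.3567, 0.285]
orientation: [-0.001, 0.22, 0.976, -0.0]
wrist_force: [0.3, 0.6, 0.8]
finger_gap: 0.0855
grip_force: 0.0
```

```bash
python3 - <<'E'
from h import *
w=cam('wrist');cam('side');cam('top');cv2.imwrite('pics/w1.png',w['image'][...,::-1])
print(grasp_offset if 'grasp_offset' in globals() else None, w['K'].tolist(),np.round(w['world_from_camera'],3).tolist());print([k for k in dir() if not k.startswith('_')])
s=get_state();print({k:np.round(s[k],4) for k in('clock','tcp_pos','orientation','wrist_force')})
E
```

```text
0.0187 [[325.19226210127806, 0.0, 278.92151765101664], [0.0, 325.19226210127806, 210.20729277405948], [0.0, 0.0, 1.0]] [[0.428, 0.87, 0.246, 0.358], [0.904, -0.412, -0.117, 0.387], [-0.0, 0.272, -0.962, 0.427], [0.0, 0.0, 0.0, 1.0]]
['MotionError', 'cam', 'cv2', 'get_state', 'grasp_offset', 'hand_in', 'load', 'np', 'pts', 'read_camera', 'w']
{'clock': np.float64(1.05), 'tcp_pos': array([0.4206, 0.3575, 0.2853]), 'orientation': array([-2.000e-04,  2.185e-01,  9.758e-01, -0.000e+00]), 'wrist_force': array([-0.2095, -0.0632, -0.9334])}
```

View pics/w1.png

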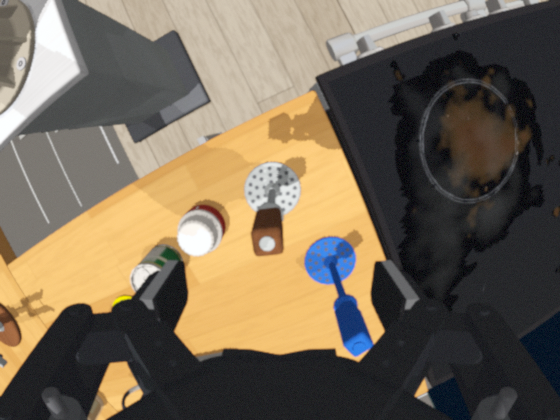

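The wrist view shows the masher's grip top at (268,243) and its foot at (272,188). The white jar at (200,232) is beside it and the blue masher is at (350,320). I'll measure the position and yaw, and the stand from both views.

```bash
cat >> h.py <<'E'
def fpts(c):
    z=c['z_map'];K=c['K'];v,u=np.indices(z.shape)
    x=(u-K[0,2])/K[0,0];y=(v-K[1,2])/K[1,1];r=np.hypot(x,y)+1e-9
    k=np.tan(np.minimum(r,1.5))/r*z
    P=np.stack([x*k,y*k,z],-1);T=c['world_from_camera'];return P@T[:3,:3].T+T[:3,3]
E
python3 - <<'E'
from h import *
w=load('wrist');P=fpts(w)
v,u=np.indices(P.shape[:2]);bx=(u>235)&(u<300)&(v>150)&(v<262)
for z0,z1 in((.191,.205),(.137,.188),(.003,.01)):
    q=P[bx&(P[...,2]>z0)&(P[...,2]<z1)]; 
    if z0<.01:q=q[np.linalg.norm(q[:,:2]-[.437,.341],axis=1)<.045]
    r=cv2.minAreaRect((q[:,:2]*1000).astype(np.float32));c=np.median(q,0);e=cv2.minEnclosingCircle((q[:,:2]*1000).astype(np.float32))
    print(z0,len(q),c,r,e)
for z0 in (.14,.155,.17,.185):
  for n,Q in(('wrist',P),('side',pts(load('side')))):
    b=bx if n=='wrist' else (u>275)&(u<325)&(v>240)&(v<345)
    q=Q[b&(abs(Q[...,2]-z0)<.008)&(Q[...,1]>.3)];r=cv2.minAreaRect((q[:,:2]*1000).astype(np.float32));print(n,z0,len(q),r)
# neighbours
for n,b in(('blue grip',(u>335)&(u<372)&(v>300)&(v<355)),('jar',(u>175)&(u<230)&(v>200)&(v<260))):
    q=P[b&(P[...,2]>.03)];print(n,np.median(q,0),q.min(0),q.max(0))
# stand
for nm in('side','top'):
    Q=pts(load(nm));q=Q[(Q[...,0]>.35)&(Q[...,0]<.52)&(Q[...,1]>-.38)&(Q[...,1]<-.15)&(Q[...,2]>.142)&(Q[...,2]<.17)]
    for y in np.arange(-.37,-.15,.01):
        s=q[abs(q[:,1]-y)<.005]
        if len(s):print(nm,round(y,3),len(s),np.round([s[:,0].min(),s[:,0].max(),(s[:,0].min()+s[:,0].max())/2,np.median(s[:,2])],4))
    B=Q[(Q[...,0]>.35)&(Q[...,0]<.52)&(Q[...,1]>-.43)&(Q[...,1]<-.25)&(Q[...,2]>.008)&(Q[...,2]<.025)]
    print('base',cv2.minEnclosingCircle((B[:,:2]*1000).astype(np.float32)))
E
```

```text
0.191 816 [0.43538207 0.34009491 0.19510742] ((436.4779052734375, 339.5356140136719), (23.376632690429688, 22.84505844116211), 70.28219604492188) ((436.8166198730469, 339.7125244140625), 14.467853546142578)
0.137 491 [0.42650157 0.34448429 0.16545913] ((431.25323486328125, 344.89453125), (27.97719383239746, 13.594202995300293), 39.15503692626953) ((434.9945068359375, 340.29986572265625), 14.015846252441406)
0.003 1924 [0.43060299 0.34550362 0.00558315] ((434.6280822753906, 341.104736328125), (73.18408203125, 69.75595092773438), 58.918190002441406) ((436.636474609375, 338.64239501953125), 37.95716857910156)
wrist 0.14 81 ((431.31964111328125, 345.4351806640625), (28.031496047973633, 12.6294584274292), 35.588348388671875)
side 0.14 79 ((433.4466552734375, 346.1522521972656), (28.872350692749023, 16.624279022216797), 26.04593849182129)
wrist 0.155 148 ((431.20489501953125, 344.7434387207031), (27.695261001586914, 13.13149642944336), 39.75752639770508)
side 0.155 104 ((434.62469482421875, 346.7701416015625), (27.985443115234375, 17.273303985595703), 17.369054794311523)
wrist 0.17 164 ((4
[... 1789 characters left out ...]
6 [0.4189 0.4499 0.4344 0.1547]
top -0.3 30 [0.4276 0.4521 0.4399 0.1557]
top -0.29 22 [0.4278 0.4515 0.4396 0.1514]
top -0.28 15 [0.4348 0.4482 0.4415 0.1515]
top -0.27 16 [0.4371 0.4521 0.4446 0.151 ]
top -0.26 21 [0.425  0.4637 0.4443 0.1528]
top -0.25 48 [0.4199 0.4678 0.4439 0.1552]
top -0.24 45 [0.4225 0.4674 0.4449 0.1515]
top -0.23 34 [0.4226 0.4658 0.4442 0.1513]
top -0.22 34 [0.4242 0.4698 0.447  0.1506]
top -0.21 36 [0.4249 0.4746 0.4498 0.1542]
top -0.2 39 [0.425  0.4709 0.448  0.1588]
top -0.19 38 [0.4254 0.471  0.4482 0.1573]
top -0.18 32 [0.4274 0.4706 0.449  0.1568]
top -0.17 16 [0.4251 0.4741 0.4496 0.1561]
base ((426.54132080078125, -341.41387939453125), 101.81482696533203)
```

The masher's axis is at (0.4366, 0.3395) and its grip faces are at 70.3°. The fingers close along 64.8°, so I'll turn +5.5°. I'll align, then descend.

Request:
step_arm(
  deltas=[
    [8, -9, 0, 0, 0, 3, 1],
    [8, -9, 0, 0, 0, 2.5, 1],
    [0, 0, -20, 0, 0, 0, 1],
    [0, 0, 0, 0, 0, 0, 1],
    [0, 0, 0, 0, 0, 0, 1],
  ],
)

```text
clock: 1.55
tcp_pos: [0.4367, 0.339, 0.2653]
orientation: [-0.001, 0.172, 0.985, -0.0]
wrist_force: [-0.0, 0.2, -0.2]
finger_gap: 0.0855
grip_force: 0.0
```

```bash
python3 - <<'E'
from h import *
w=cam('wrist');P=fpts(w);s=get_state();print(s['clock'],s['tcp_pos'],s['orientation'],s['joint_pos'])
q=P[(P[...,2]>.191)&(P[...,2]<.205)&(np.hypot(P[...,0]-.4366,P[...,1]-.3395)<.03)]
print(len(q),cv2.minAreaRect((q[:,:2]*1000).astype(np.float32)))
E
```

```text
1.6 [0.43710627 0.33908222 0.26586005] [-5.94522238e-05  1.71838746e-01  9.85125088e-01  6.01052575e-05] [5.14561885e-01 2.63469676e-01 6.25378489e-02 1.36988015e+00
 1.68356706e-04 8.59953639e-01]
1093 ((437.05389404296875, 338.82818603515625), (23.747922897338867, 24.159408569335938), 71.68070220947266)
```

Request:
step_arm(
  deltas=[
    [0, 0, -30, 0, 0, 1, 1],
    [0, 0, -35, 0, 0, 0, 1],
    [0, 0, -30, 0, 0, 0, 1],
    [0, 0, -24, 0, 0, 0, 1],
    [0, 0, 0, 0, 0, 0, 1],
  ],
)

```text
clock: 2.1
tcp_pos: [0.4357, 0.3378, 0.1438]
orientation: [-0.002, 0.164, 0.987, -0.002]
wrist_force: [-0.7, 0.1, 0.2]
finger_gap: 0.0852
grip_force: 0.0
```

Request:
step_arm(
  deltas=[
    [0, 0, 0, 0, 0, 0, -1],
    [0, 0, 0, 0, 0, 0, -1],
    [0, 0, 0, 0, 0, 0, -1],
    [0, 0, 0, 0, 0, 0, -1],
    [0, 0, 0, 0, 0, 0, -1],
  ],
  newtons=50,
)

```text
clock: 2.6
tcp_pos: [0.4385, 0.3386, 0.1477]
orientation: [0.001, 0.164, 0.986, 0.001]
wrist_force: [0.3, -0.6, 4.7]
finger_gap: 0.0232
grip_force: 49.8
```

Request:
step_arm(
  deltas=[
    [0, 0, 0, 0, 0, 0, -1],
    [0, 0, 0, 0, 0, 0, -1],
    [0, 0, 0, 0, 0, 0, -1],
    [0, 0, 0, 0, 0, 0, -1],
    [0, 0, 0, 0, 0, 0, -1],
  ],
)

```text
clock: 3.1
tcp_pos: [0.4385, 0.3386, 0.1476]
orientation: [0.001, 0.164, 0.986, 0.001]
wrist_force: [-0.4, -1.0, 5.2]
finger_gap: 0.0235
grip_force: 49.8
```

Request:
step_arm(
  deltas=[
    [0, 0, 20, 0, 0, 0, -1],
    [0, 0, 30, 0, 0, 0, -1],
    [0, 0, 30, 0, 0, 0, -1],
    [0, 0, 20, 0, 0, 0, -1],
    [0, 0, 0, 0, 0, 0, -1],
  ],
)

```text
clock: 3.6
tcp_pos: [0.4391, 0.3391, 0.2491]
orientation: [0.002, 0.164, 0.986, 0.002]
wrist_force: [-0.3, -0.7, -2.6]
finger_gap: 0.0236
grip_force: 49.5
```

```bash
python3 - <<'E'
from h import *
a=cam('side');s=get_state();print(s['clock'],s['tcp_pos'],s['wrist_force'],s['finger_gap'])
t=cam('top')
P=pts(a);Q=pts(t);im=a['image'].astype(int)
y=(im[...,0]>150)&(im[...,1]>140)&(im[...,2]<60)&(P[...,2]>.1)
print('yellow',np.median(P[y],0))
b=(im[...,2]>140)&(im[...,0]<60)&(P[...,2]>.1);print('blue',np.median(P[b],0))
# height map corridor
R=np.concatenate([P.reshape(-1,3),Q.reshape(-1,3)]);
for y0 in np.arange(-.4,.4,.04):
    l=[]
    for x0 in np.arange(.28,.68,.04):
        m=(abs(R[:,0]-x0)<.02)&(abs(R[:,1]-y0)<.02)&(R[:,2]<.35);l.append(int(1000*R[m,2].max()) if m.any() else -1)
    print(round(y0,2),l)
E
```

```text
3.65 [0.43836959 0.33872844 0.2470496 ] [ 0.40172947 -0.12601363 -3.66326693] 0.023249893300863717
yellow [0.24029123 1.12742779 0.66081863]
blue [0.5641115  0.37598071 0.19547642]
-0.4 [8, 9, 11, 19, 21, 23, 6, 10, 8, 13]
-0.36 [9, 9, 16, 24, 164, 20, 9, 94, 92, 8]
-0.32 [9, 13, 18, 22, 162, 21, 7, 90, 83, 9]
-0.28 [9, 9, 9, 19, 163, 16, 7, 8, 9, 73]
-0.24 [11, 10, 10, 14, 165, 160, 6, 7, 11, 104]
-0.2 [14, 10, 11, 8, 164, 167, 11, 8, 9, 102]
-0.16 [-1, 9, 8, 9, 164, 160, 13, 10, 10, 12]
-0.12 [-1, 9, 12, 10, 6, 5, 11, 10, 10, 9]
-0.08 [-1, 5, 9, 10, 3, 3, 2, 3, 6, 88]
-0.04 [-1, 5, 15, 4, 2, 3, 2, 2, 3, 100]
-0.0 [-1, 4, 6, 4, 3, 3, 197, 8, 2, 87]
0.04 [-1, 1, 3, 3, 2, 0, 203, 8, 3, 2]
0.08 [-1, -1, 3, 2, 3, -1, 7, 6, 3, 27]
0.12 [-1, 0, 2, 2, 73, 72, 2, 2, 2, 27]
0.16 [-1, 0, 3, 2, 73, 72, 3, 4, 2, 4]
0.2 [-1, 0, 2, 36, 62, 6, 7, 3, 2, 3]
0.24 [-1, -1, 2, 62, 67, 63, 11, 7, 3, 3]
0.28 [-894, 0, 3, 349, 349, 9, 9, 10, 10, 3]
0.32 [-888, 0, 2, 349, 349, 110, 8, 11, 6, 5]
0.36 [-892, 6, 10, 113, 349, 311, 13, 199, 191, 3]
```

Request:
step_arm(
  deltas=[
    [-10, -20, 5, 0, 0, 0, -1],
    [-15, -35, 5, 0, 0, 0, -1],
    [-15, -40, 0, 0, 0, 0, -1],
    [-5, -45, 0, 0, 0, 0, -1],
    [0, -45, 0, 0, 0, 0, -1],
  ],
)

```text
clock: 4.2
tcp_pos: [0.3904, 0.152, 0.2543]
orientation: [-0.002, 0.163, 0.987, -0.001]
wrist_force: [2.7, -0.8, -1.3]
finger_gap: 0.0234
grip_force: 50.3
```

Request:
step_arm(
  deltas=[
    [0, -45, 0, 0, 0, 0, -1],
    [0, -45, 0, 0, 0, 0, -1],
    [0, -45, 0, 0, 0, 0, -1],
    [10, -40, 0, 0, 0, 0, -1],
    [15, -30, 0, 0, 0, 0, -1],
  ],
)

```text
clock: 4.7
tcp_pos: [0.4162, -0.0535, 0.2546]
orientation: [-0.002, 0.165, 0.986, 0.0]
wrist_force: [0.4, 1.0, -2.1]
finger_gap: 0.0236
grip_force: 50.4
```

Request:
step_arm(
  deltas=[
    [15, -25, 0, 0, 0, 0, -1],
    [15, -15, 0, 0, 0, 0, -1],
    [6, -10, 0, 0, 0, 0, -1],
    [0, 0, 0, 0, 0, 0, -1],
    [0, 0, 0, 0, 0, 0, -1],
  ],
)

```text
clock: 5.2
tcp_pos: [0.4527, -0.1008, 0.2554]
orientation: [-0.001, 0.164, 0.986, 0.001]
wrist_force: [-0.5, -0.3, -2.6]
finger_gap: 0.0236
grip_force: 50.4
```

```bash
python3 - <<'E'
from h import *
w=cam('wrist');cam('side');cam('top');cv2.imwrite('pics/w2.png',w['image'][...,::-1])
s=get_state();print({k:np.round(s[k],4) for k in('clock','tcp_pos','orientation','wrist_force','finger_gap','joint_pos')})
E
```

```text
{'clock': np.float64(5.35), 'tcp_pos': array([ 0.4531, -0.1006,  0.2563]), 'orientation': array([-3.000e-04,  1.634e-01,  9.866e-01,  2.000e-04]), 'wrist_force': array([-0.5623, -0.7172, -2.1828]), 'finger_gap': np.float64(0.0235), 'joint_pos': array([-3.9190e-01,  9.1800e-02, -1.7050e-01,  1.3092e+00,  3.0000e-04,
       -6.3700e-02])}
```

View pics/w2.png

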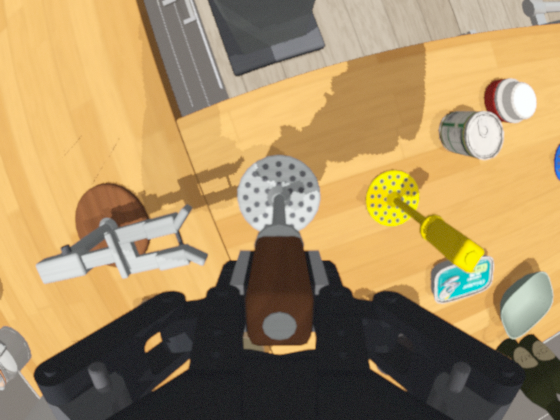

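The wrist view shows the fork at (120–205, 205–270), its tips near (185,210) and (205,260), and the crossbar at (120,250). The held masher's foot is centred at (278,195). I'll measure the fork line and the stem in this one frame.

```bash
python3 - <<'E'
from h import *
s=get_state();tcp=np.array([.4530,-.1006,.2558]);oz=tcp[2]-.1476
def run(n):
    c=load(n);P=fpts(c) if n=='wrist' else pts(c);im=c['image'].astype(int)
    f=P[(P[...,0]>.36)&(P[...,0]<.54)&(P[...,1]>-.37)&(P[...,1]<-.15)&(P[...,2]>.14)&(P[...,2]<.172)]
    print(n,len(f),f[:,2].min(),f[:,2].max())
    ys=np.arange(-.36,-.155,.006);M=[]
    for y in ys:
        g=f[abs(f[:,1]-y)<.003]
        if len(g)<4: continue
        x=np.sort(g[:,0]);k=np.argmax(np.diff(x));M.append((y,x[0],x[k],x[k+1],x[-1],len(g),np.median(g[:,2])))
        print(np.round(M[-1],4))
    d=P[np.hypot(P[...,0]-tcp[0],P[...,1]-tcp[1])<.06]
    for z0,z1 in((oz-.004,oz+.012),(oz+.03,oz+.1)):
        q=d[(d[:,2]>z0)&(d[:,2]<z1)]
        if len(q)>10:print('held',z0,len(q),cv2.minEnclosingCircle((q[:,:2]*1000).astype(np.float32)),np.median(q,0))
    return f
for n in('wrist','top'):run(n)
E
```

```text
wrist 5313 0.14001581837246824 0.15949555514175073
[-0.36    0.4257  0.4298  0.4333  0.4485 22.      0.1547]
[-0.354   0.4246  0.4435  0.4442  0.4485 85.      0.1551]
[-0.348   0.425   0.4476  0.4488  0.4488 86.      0.1552]
[ -0.342    0.4253   0.4488   0.4495   0.4495 102.       0.155 ]
[-0.336   0.426   0.4348  0.4356  0.4496 91.      0.155 ]
[ -0.33     0.4263   0.4482   0.449    0.4497 101.       0.1552]
[ -0.324    0.427    0.447    0.4476   0.4504 102.       0.155 ]
[ -0.318    0.4195   0.4211   0.4235   0.4508 104.       0.155 ]
[-3.120e-01  4.198e-01  4.486e-01  4.493e-01  4.515e-01  1.680e+02
  1.547e-01]
[ -0.306    0.4206   0.4251   0.426    0.4518 140.       0.1547]
[ -0.3      0.4286   0.4518   0.4527   0.4533 121.       0.1549]
[-2.940e-01  4.287e-01  4.351e-01  4.356e-01  4.523e-01  2.060e+02
  1.510e-01]
[-0.288   0.4344  0.4483  0.4491  0.4491 74.      0.1502]
[-0.282   0.4349  0.4374  0.4378  0.449  72.      0.1502]
[-0.276   0.4354  0.448   0.4486  0.4497 87.      0.1503]
[-0.27    0.4358  0.4394  0.44    0.45   79.      0.1501]
[-0.264   0.4362  0.4472  0.4479  0
[... 2070 characters left out ...]
546]
[-0.306   0.4206  0.4206  0.4271  0.4541 17.      0.1548]
[-0.3     0.4232  0.4329  0.4372  0.4525 21.      0.1556]
[-0.294   0.4279  0.4378  0.4421  0.4463 16.      0.1519]
[-0.288   0.4339  0.4412  0.4438  0.4481 10.      0.1512]
[-0.282   0.4346  0.4478  0.4521  0.4521 10.      0.1498]
[-0.276   0.4358  0.4433  0.4485  0.4496 10.      0.1506]
[-0.27    0.435   0.4465  0.4507  0.4507  7.      0.1515]
[-0.264   0.4358  0.4407  0.4456  0.4509 13.      0.1521]
[-0.258   0.4242  0.4242  0.4305  0.4589 13.      0.1512]
[-0.252   0.4226  0.4325  0.4382  0.466  20.      0.1583]
[-0.246   0.4462  0.4498  0.4559  0.4648 10.      0.1539]
[-0.24    0.4565  0.4651  0.468   0.468   7.      0.1521]
```

The slot midline is x ≈ 0.4477 + 0.068·(y + 0.204), with tips at y ≈ −0.168 and the seat centre near y ≈ −0.226. The stem axis is (0.4507, −0.1000) and vertical. I'll line up outside the tips and lower to insertion height.

Request:
step_arm(
  deltas=[
    [2, -10, -10, 0, 0, 0, -1],
    [0, -10, -20, 0, 0, 0, -1],
    [0, -10, -20, 0, 0, 0, -1],
    [0, 0, -13, 0, 0, 0, -1],
    [0, 0, 0, 0, 0, 0, -1],
  ],
)

```text
clock: 5.85
tcp_pos: [0.4542, -0.1313, 0.191]
orientation: [-0.002, 0.164, 0.986, 0.001]
wrist_force: [-1.5, 0.6, -3.1]
finger_gap: 0.0237
grip_force: 50.3
```

Request:
step_arm(
  deltas=[
    [0, 0, 0, 0, 0, 0, -1],
    [0, 0, 0, 0, 0, 0, -1],
    [0, 0, 0, 0, 0, 0, -1],
  ],
)

```text
clock: 6.15
tcp_pos: [0.4564, -0.1318, 0.1943]
orientation: [0.001, 0.164, 0.986, -0.0]
wrist_force: [0.3, -0.4, -1.7]
finger_gap: 0.0238
grip_force: 50.3
```

```bash
python3 - <<'E'
from h import *
c=cam('wrist');P=fpts(c);cv2.imwrite('pics/w3.png',c['image'][...,::-1])
s=get_state();tcp=s['tcp_pos'];oz=tcp[2]-.1476;print(s['clock'],tcp,s['wrist_force'],s['ft_torque'],oz)
d=P[np.hypot(P[...,0]-tcp[0],P[...,1]-tcp[1])<.06]
for z0,z1 in((oz-.004,oz+.012),(oz+.03,oz+.1)):
    q=d[(d[:,2]>z0)&(d[:,2]<z1)];print(len(q),cv2.minEnclosingCircle((q[:,:2]*1000).astype(np.float32)))
f=P[(P[...,0]>.36)&(P[...,0]<.54)&(P[...,1]>-.26)&(P[...,1]<-.16)&(P[...,2]>.14)&(P[...,2]<.172)]
for y in np.arange(-.234,-.162,.006):
    g=f[abs(f[:,1]-y)<.003]
    if len(g)>4:
        x=np.sort(g[:,0]);k=np.argmax(np.diff(x));print(np.round([y,x[0],x[k],x[k+1],x[-1],(x[k]+x[k+1])/2,(x[0]+x[-1])/2,np.median(g[:,2])],4))
E
```

```text
6.2 [ 0.4563301  -0.13172393  0.19422197] [-1.00278637  0.15815786 -2.80603827] [0.01502726 0.02428615 0.0196404 ] 0.04662196790217332
4448 ((455.1681213378906, -131.33792114257812), 38.015106201171875)
454 ((449.9596252441406, -159.15664672851562), 33.26421356201172)
[-0.234   0.4235  0.4656  0.466   0.4678  0.4658  0.4457  0.149 ]
[-0.228   0.4241  0.4384  0.4532  0.4686  0.4458  0.4463  0.1492]
[-0.222   0.4246  0.4393  0.4538  0.4685  0.4465  0.4466  0.1492]
[-0.216   0.4249  0.439   0.4544  0.4687  0.4467  0.4468  0.1492]
[-0.21    0.4254  0.4395  0.4548  0.4685  0.4472  0.4469  0.1571]
[-0.204   0.4256  0.4402  0.4551  0.4703  0.4476  0.448   0.1572]
[-0.198   0.4263  0.4416  0.4551  0.4705  0.4484  0.4484  0.1571]
[-0.192   0.4265  0.4413  0.4474  0.4715  0.4443  0.449   0.1571]
[-0.186   0.427   0.4422  0.4563  0.4712  0.4493  0.4491  0.1569]
[-0.18    0.4277  0.4401  0.4587  0.4715  0.4494  0.4496  0.1563]
[-0.174   0.4248  0.4353  0.4653  0.4687  0.4503  0.4467  0.1567]
[-0.168   0.4254  0.4308  0.4311  0.4312  0.4309  0.4283  0.1526]
```

Request:
step_arm(
  deltas=[
    [-1.5, 0, -1, 0, 0, 0, -1],
    [-0.6, -8, -1, 0, 0, 0, -1],
    [-0.6, -8, 0, 0, 0, 0, -1],
    [-0.6, -8, 0, 0, 0, 0, -1],
    [-0.4, -6, 0, 0, 0, 0, -1],
  ],
)

```text
clock: 6.7
tcp_pos: [0.4521, -0.1627, 0.1914]
orientation: [0.0, 0.164, 0.986, -0.0]
wrist_force: [0.4, 0.2, -3.0]
finger_gap: 0.0232
grip_force: 50.4
```

Request:
step_arm(
  deltas=[
    [-0.2, -3, 0, 0, 0, 0, -1],
    [-0.2, -3, 0, 0, 0, 0, -1],
    [-0.2, -3, 0, 0, 0, 0, -1],
    [0, 0, 0, 0, 0, 0, -1],
  ],
)

```text
clock: 7.1
tcp_pos: [0.4515, -0.1709, 0.1914]
orientation: [0.0, 0.164, 0.986, 0.0]
wrist_force: [-0.7, 0.6, -3.0]
finger_gap: 0.0232
grip_force: 50.4
```

```bash
python3 - <<'E'
from h import *
c=cam('wrist');P=fpts(c);cv2.imwrite('pics/w3.png',cv2.resize(c['image'][150:330,130:370],None,fx=3,fy=3)[...,::-1])
s=get_state();tcp=s['tcp_pos'];oz=tcp[2]-.1476;print(s['clock'],tcp,s['wrist_force'],s['ft_torque'],oz)
d=P[np.hypot(P[...,0]-tcp[0],P[...,1]-tcp[1])<.045]
q=d[(d[:,2]>oz-.004)&(d[:,2]<oz+.012)];print(len(q),cv2.minEnclosingCircle((q[:,:2]*1000).astype(np.float32)))
for z in np.arange(oz+.02,oz+.13,.01):
    q=d[(abs(d[:,2]-z)<.005)&(np.hypot(d[:,0]-tcp[0],d[:,1]-tcp[1])<.018)]
    if len(q):print(round(z,3),len(q),np.round([*q.min(0)[:2],*q.max(0)[:2]],4))
E
```

```text
7.15 [ 0.45149142 -0.17067384  0.19137071] [-0.0594179   0.99746522 -1.71691684] [ 0.02234368 -0.04017721  0.01919897] 0.04377070514195877
3957 ((449.8305969238281, -170.48834228515625), 37.9820556640625)
0.064 50 [ 0.4438 -0.1762  0.4539 -0.1648]
0.074 36 [ 0.445  -0.1737  0.4509 -0.1656]
0.084 36 [ 0.4449 -0.1748  0.4505 -0.1655]
0.094 44 [ 0.4451 -0.1745  0.4499 -0.1655]
0.104 44 [ 0.4451 -0.1742  0.4498 -0.1656]
0.114 58 [ 0.4451 -0.1739  0.4515 -0.1654]
0.124 59 [ 0.4452 -0.1748  0.4507 -0.1654]
0.134 45 [ 0.4452 -0.1743  0.4492 -0.1653]
0.154 51 [ 0.434  -0.1852  0.4416 -0.174 ]
0.164 208 [ 0.4365 -0.1825  0.4525 -0.1566]
```

View pics/w3.png

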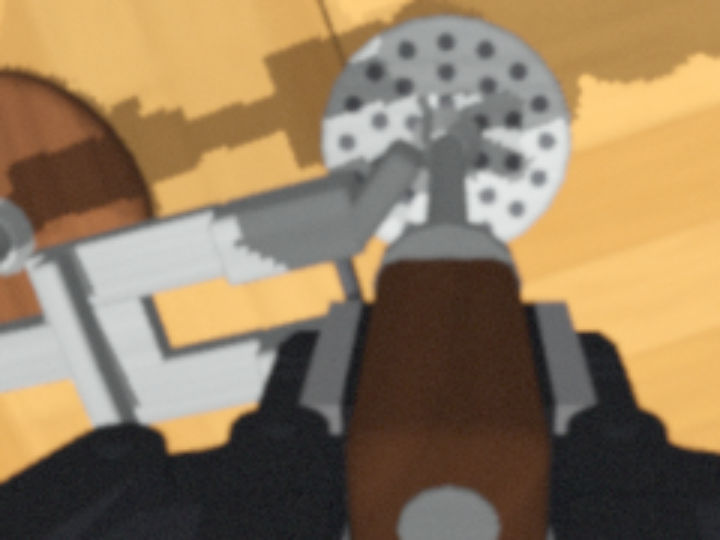

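The crop shows the stem at (447,180), centred between the splayed tips, with the keeper bar at (347,278) ahead and the collar above the tines. I'll go in slowly, watching the force.

Request:
step_arm(
  deltas=[
    [-0.2, -3, 0, 0, 0, 0, -1],
    [-0.2, -3, 0, 0, 0, 0, -1],
    [-0.2, -3, 0, 0, 0, 0, -1],
    [-0.2, -2, 0, 0, 0, 0, -1],
    [-0.1, -2, 0, 0, 0, 0, -1],
  ],
)

```text
clock: 7.65
tcp_pos: [0.4506, -0.1838, 0.1914]
orientation: [-0.0, 0.164, 0.986, 0.0]
wrist_force: [1.1, -0.5, -2.7]
finger_gap: 0.0234
grip_force: 50.4
```

Request:
step_arm(
  deltas=[
    [-0.2, -2, 0, 0, 0, 0, -1],
    [-0.1, -2, 0, 0, 0, 0, -1],
    [-0.2, -2, 0, 0, 0, 0, -1],
    [-0.1, -2, 0, 0, 0, 0, -1],
    [-0.2, -2, 0, 0, 0, 0, -1],
  ],
)

```text
clock: 8.15
tcp_pos: [0.4499, -0.1933, 0.1914]
orientation: [0.0, 0.164, 0.986, 0.001]
wrist_force: [0.9, 2.2, -2.1]
finger_gap: 0.0232
grip_force: 50.4
```

Request:
step_arm(
  deltas=[
    [-0.2, -2, 0, 0, 0, 0, -1],
    [-0.1, -2, 0, 0, 0, 0, -1],
    [-0.2, -2, 0, 0, 0, 0, -1],
    [-0.1, -2, 0, 0, 0, 0, -1],
    [-0.2, -2, 0, 0, 0, 0, -1],
  ],
)

```text
clock: 8.65
tcp_pos: [0.4486, -0.2037, 0.1912]
orientation: [-0.0, 0.164, 0.986, 0.0]
wrist_force: [-1.3, 1.9, -2.0]
finger_gap: 0.0235
grip_force: 50.4
```

Request:
step_arm(
  deltas=[
    [-0.1, -2, 0, 0, 0, 0, -1],
    [-0.1, -2, 0, 0, 0, 0, -1],
    [0, -2, 0, 0, 0, 0, -1],
    [-0.1, -2, 0, 0, 0, 0, -1],
    [-0.2, -2, 0, 0, 0, 0, -1],
  ],
)

```text
clock: 9.15
tcp_pos: [0.4485, -0.214, 0.1914]
orientation: [-0.0, 0.164, 0.986, -0.0]
wrist_force: [-1.3, 2.6, -2.5]
finger_gap: 0.0234
grip_force: 50.4
```

Request:
step_arm(
  deltas=[
    [-0.2, -2, 0, 0, 0, 0, -1],
    [-0.1, -2, 0, 0, 0, 0, -1],
    [-0.2, -2, 0, 0, 0, 0, -1],
    [0, -1, 0, 0, 0, 0, -1],
    [0, 0, 0, 0, 0, 0, -1],
  ],
)

```text
clock: 9.65
tcp_pos: [0.4487, -0.2214, 0.1917]
orientation: [0.001, 0.164, 0.986, -0.0]
wrist_force: [0.5, -0.3, -2.2]
finger_gap: 0.0234
grip_force: 50.4
```

```bash
python3 - <<'E'
from h import *
c=cam('wrist');P=fpts(c);cv2.imwrite('pics/w4.png',cv2.resize(c['image'][150:330,130:370],None,fx=3,fy=3)[...,::-1])
s=get_state();tcp=s['tcp_pos'];oz=tcp[2]-.1476;print(s['clock'],tcp,s['wrist_force'],s['ft_torque'],oz)
d=P[np.hypot(P[...,0]-tcp[0],P[...,1]-tcp[1])<.045]
q=d[(d[:,2]>oz-.004)&(d[:,2]<oz+.012)];print(len(q),cv2.minEnclosingCircle((q[:,:2]*1000).astype(np.float32)))
for z in np.arange(oz+.02,oz+.13,.02):
    q=d[(abs(d[:,2]-z)<.005)&(np.hypot(d[:,0]-tcp[0],d[:,1]-tcp[1])<.018)]
    if len(q):print(round(z,3),len(q),np.round([*q.min(0)[:2],*q.max(0)[:2]],4))
E
```

```text
9.7 [ 0.44863825 -0.22119865  0.19173952] [ 0.35968117  0.66451196 -2.24550634] [-0.00437345  0.05460193  0.04345104] 0.04413952043593486
2765 ((447.2900695800781, -220.83592224121094), 37.976402282714844)
0.064 24 [ 0.4413 -0.2253  0.4444 -0.217 ]
0.124 2 [ 0.4471 -0.2161  0.4476 -0.216 ]
0.144 221 [ 0.4308 -0.2389  0.4563 -0.2047]
0.164 203 [ 0.4334 -0.2329  0.4497 -0.2071]
```

View pics/w4.png

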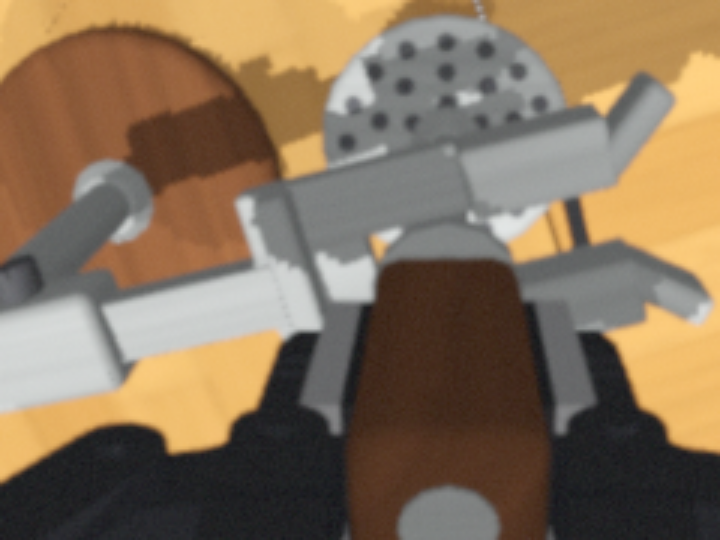

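The keeper at (578,220) has shut behind the stem. The collar is still above the tines and the back wall is at about (290,270). Next I'll feel for the back of the slot in 1 mm rows.

Request:
step_arm(
  deltas=[
    [-0.1, -1, 0, 0, 0, 0, -1],
    [-0.1, -1, 0, 0, 0, 0, -1],
    [-0.1, -1, 0, 0, 0, 0, -1],
    [0, -1, 0, 0, 0, 0, -1],
    [0, 0, 0, 0, 0, 0, -1],
  ],
)

```text
clock: 10.2
tcp_pos: [0.4478, -0.2248, 0.1914]
orientation: [0.0, 0.164, 0.986, -0.0]
wrist_force: [-0.7, -0.4, -3.1]
finger_gap: 0.0236
grip_force: 50.4
```

Request:
step_arm(
  deltas=[
    [-0.1, -1, 0, 0, 0, 0, -1],
    [0, 0, 0, 0, 0, 0, -1],
  ],
)

```text
clock: 10.4
tcp_pos: [0.4476, -0.2257, 0.1914]
orientation: [-0.0, 0.164, 0.986, 0.0]
wrist_force: [0.2, -0.0, -2.6]
finger_gap: 0.0235
grip_force: 50.4
```

Request:
step_arm(
  deltas=[
    [-0.1, -1, 0, 0, 0, 0, -1],
    [0, 0, 0, 0, 0, 0, -1],
  ],
)

```text
clock: 10.6
tcp_pos: [0.4475, -0.2267, 0.1914]
orientation: [0.0, 0.164, 0.986, -0.0]
wrist_force: [-0.1, 0.4, -3.0]
finger_gap: 0.0237
grip_force: 50.4
```

Request:
step_arm(
  deltas=[
    [0, -0.7, 0, 0, 0, 0, -1],
    [0, 0, 0, 0, 0, 0, -1],
  ],
)

```text
clock: 10.8
tcp_pos: [0.4475, -0.2274, 0.1914]
orientation: [0.0, 0.164, 0.986, 0.0]
wrist_force: [-0.5, 0.3, -2.9]
finger_gap: 0.0234
grip_force: 50.4
```

Request:
step_arm(
  deltas=[
    [-0.1, -0.7, 0, 0, 0, 0, -1],
    [0, 0, 0, 0, 0, 0, -1],
  ],
)

```text
clock: 11.0
tcp_pos: [0.4474, -0.2281, 0.1914]
orientation: [0.0, 0.164, 0.986, 0.0]
wrist_force: [-0.7, -0.2, -2.6]
finger_gap: 0.0234
grip_force: 50.4
```

Request:
step_arm(
  deltas=[
    [0, -0.6, 0, 0, 0, 0, -1],
    [0, 0, 0, 0, 0, 0, -1],
  ],
)

```text
clock: 11.2
tcp_pos: [0.4474, -0.2287, 0.1914]
orientation: [0.0, 0.164, 0.986, 0.0]
wrist_force: [0.4, -0.1, -3.1]
finger_gap: 0.0235
grip_force: 50.4
```

Request:
step_arm(
  deltas=[
    [-0.1, -0.6, 0, 0, 0, 0, -1],
    [0, 0, 0, 0, 0, 0, -1],
  ],
)

```text
clock: 11.4
tcp_pos: [0.4473, -0.2293, 0.1914]
orientation: [0.0, 0.164, 0.986, 0.0]
wrist_force: [0.7, -0.3, -2.4]
finger_gap: 0.0234
grip_force: 50.4
```

Request:
step_arm(
  deltas=[
    [0, -0.6, 0, 0, 0, 0, -1],
    [0, 0, 0, 0, 0, 0, -1],
  ],
)

```text
clock: 11.6
tcp_pos: [0.4473, -0.2299, 0.1914]
orientation: [0.0, 0.164, 0.986, 0.0]
wrist_force: [0.1, -0.4, -3.2]
finger_gap: 0.0233
grip_force: 50.4
```

Request:
step_arm(
  deltas=[
    [-0.1, -0.6, 0, 0, 0, 0, -1],
    [0, 0, 0, 0, 0, 0, -1],
  ],
)

```text
clock: 11.8
tcp_pos: [0.4472, -0.2305, 0.1914]
orientation: [0.0, 0.164, 0.986, 0.0]
wrist_force: [-0.2, 1.0, -2.1]
finger_gap: 0.0234
grip_force: 50.4
```

Request:
step_arm(
  deltas=[
    [0, -0.6, 0, 0, 0, 0, -1],
    [0, 0, 0, 0, 0, 0, -1],
  ],
)

```text
clock: 12.0
tcp_pos: [0.4472, -0.2311, 0.1914]
orientation: [0.0, 0.164, 0.986, 0.0]
wrist_force: [-0.3, 0.2, -3.2]
finger_gap: 0.0235
grip_force: 50.4
```

```bash
python3 - <<'E'
from h import *
P=fpts(cam('wrist'));s=get_state();print(s['tcp_pos'],s['wrist_force'])
f=P[(P[...,0]>.42)&(P[...,0]<.475)&(P[...,1]>-.27)&(P[...,1]<-.16)&(P[...,2]>.144)&(P[...,2]<.16)]
for y in np.arange(-.26,-.2,.002):
    g=f[abs(f[:,1]-y)<.001]
    if len(g)>2:print(round(y,3),len(g),np.round([g[:,0].min(),g[:,0].max(),*np.percentile(g[:,2],[10,50,90])],4))
E
```

```text
[ 0.44720978 -0.23104047  0.19140375] [-0.49962928  0.54872404 -2.29020688]
-0.26 77 [0.4365 0.4511 0.1489 0.1502 0.1511]
-0.258 84 [0.4237 0.4493 0.1489 0.1499 0.1509]
-0.256 138 [0.4224 0.4472 0.1487 0.1497 0.151 ]
-0.254 46 [0.4224 0.4436 0.1483 0.1494 0.1509]
-0.252 107 [0.4226 0.4446 0.1525 0.1571 0.158 ]
-0.25 136 [0.4225 0.4454 0.1558 0.1573 0.158 ]
-0.248 159 [0.4226 0.4478 0.1547 0.1573 0.1581]
-0.246 234 [0.4231 0.4486 0.149  0.1529 0.1573]
-0.244 118 [0.4231 0.444  0.1484 0.1493 0.15  ]
-0.242 95 [0.4232 0.4406 0.1485 0.1494 0.1501]
-0.24 87 [0.4233 0.4386 0.1482 0.1494 0.1502]
-0.238 89 [0.4234 0.4385 0.1482 0.1493 0.15  ]
-0.236 81 [0.4236 0.4374 0.1482 0.1491 0.15  ]
-0.234 73 [0.4239 0.437  0.1484 0.1495 0.1503]
-0.232 75 [0.4239 0.4371 0.1486 0.1494 0.1504]
-0.23 78 [0.4242 0.4371 0.1486 0.1494 0.1503]
-0.228 80 [0.4242 0.4374 0.1483 0.1493 0.1501]
-0.226 84 [0.4243 0.4382 0.1481 0.1492 0.1499]
-0.224 84 [0.4246 0.4389 0.1485 0.1494 0.1502]
-0.222 85 [0.4247 0.439  0.1484 0.1494 0.1501]
-0.22 86 [0.4246 0.4392 0.1482 0.1493 0.1503]
-0.218 103 [0.4248 0.4596 0.1483 0.1492 0.1502]
-0.216 121 [0.4251 0.4601 0.1478 0.1493 0.1501]
-0.214 123 [0.4251 0.4612 0.1476 0.1493 0.1504]
-0.212 130 [0.4255 0.4585 0.1474 0.1559 0.1575]
-0.21 165 [0.4255 0.4657 0.1491 0.1571 0.1583]
-0.208 188 [0.4257 0.4664 0.1507 0.1571 0.158 ]
-0.206 191 [0.4257 0.4672 0.1502 0.1572 0.158 ]
-0.204 197 [0.4259 0.4699 0.1514 0.1572 0.1581]
-0.202 199 [0.4259 0.4695 0.1512 0.1572 0.1581]
```

Request:
step_arm(
  deltas=[
    [0, -0.5, 0, 0, 0, 0, -1],
    [0, 0, 0, 0, 0, 0, -1],
  ],
)

```text
clock: 12.25
tcp_pos: [0.4472, -0.2314, 0.1914]
orientation: [-0.0, 0.164, 0.986, 0.0]
wrist_force: [0.2, 0.1, -1.7]
finger_gap: 0.0236
grip_force: 50.5
```

Request:
step_arm(
  deltas=[
    [-0.1, -0.5, 0, 0, 0, 0, -1],
    [0, 0, 0, 0, 0, 0, -1],
  ],
)

```text
clock: 12.45
tcp_pos: [0.4472, -0.2316, 0.1914]
orientation: [0.0, 0.164, 0.986, 0.001]
wrist_force: [0.5, 2.3, -2.1]
finger_gap: 0.0233
grip_force: 50.5
```

Request:
step_arm(
  deltas=[
    [0, -0.4, 0, 0, 0, 0, -1],
    [0, 0, 0, 0, 0, 0, -1],
  ],
)

```text
clock: 12.65
tcp_pos: [0.4472, -0.2317, 0.1914]
orientation: [0.0, 0.164, 0.987, 0.001]
wrist_force: [1.0, 4.9, -1.0]
finger_gap: 0.0236
grip_force: 50.6
```

Request:
step_arm(
  deltas=[
    [0, 0, 0, 0, 0, 0, -1],
  ],
)

```text
clock: 12.75
tcp_pos: [0.4472, -0.2317, 0.1913]
orientation: [-0.0, 0.164, 0.987, 0.001]
wrist_force: [1.3, 4.9, -1.4]
finger_gap: 0.0236
grip_force: 50.6
```

The stem is firmly on the back of the slot at 4.9 N. I'll relieve the push and lower.

Request:
step_arm(
  deltas=[
    [0, 0.6, 0, 0, 0, 0, -1],
    [0, 0, -2, 0, 0, 0, -1],
    [0, 0, -2, 0, 0, 0, -1],
    [0, 0, 0, 0, 0, 0, -1],
  ],
)

```text
clock: 13.15
tcp_pos: [0.4471, -0.2317, 0.1871]
orientation: [-0.0, 0.164, 0.986, 0.0]
wrist_force: [1.4, 4.9, -1.5]
finger_gap: 0.0236
grip_force: 50.7
```

Request:
step_arm(
  deltas=[
    [0, 0, -2, 0, 0, 0, -1],
    [0, 0, -2, 0, 0, 0, -1],
    [0, 0, -2, 0, 0, 0, -1],
    [0, 0, -1, 0, 0, 0, -1],
    [0, 0, 0, 0, 0, 0, -1],
  ],
)

```text
clock: 13.65
tcp_pos: [0.447, -0.2317, 0.1802]
orientation: [-0.0, 0.164, 0.986, 0.0]
wrist_force: [0.7, 4.5, -0.3]
finger_gap: 0.0236
grip_force: 50.7
```

Request:
step_arm(
  deltas=[
    [0, 0, -0.7, 0, 0, 0, -1],
    [0, 0, 0, 0, 0, 0, -1],
  ],
)

```text
clock: 13.85
tcp_pos: [0.447, -0.2317, 0.1797]
orientation: [-0.0, 0.164, 0.986, 0.0]
wrist_force: [1.4, 4.3, 0.1]
finger_gap: 0.0234
grip_force: 50.8
```

Request:
step_arm(
  deltas=[
    [0, 0, -0.7, 0, 0, 0, -1],
    [0, 0, 0, 0, 0, 0, -1],
  ],
)

```text
clock: 14.05
tcp_pos: [0.447, -0.2317, 0.179]
orientation: [-0.0, 0.164, 0.986, 0.0]
wrist_force: [1.5, 5.3, 0.6]
finger_gap: 0.0233
grip_force: 50.8
```

Request:
step_arm(
  deltas=[
    [0, 0.5, 0, 0, 0, 0, -1],
    [0, 0, -0.5, 0, 0, 0, -1],
    [0, 0, 0, 0, 0, 0, -1],
  ],
)

```text
clock: 14.35
tcp_pos: [0.4471, -0.2316, 0.1785]
orientation: [-0.0, 0.164, 0.986, -0.0]
wrist_force: [-0.1, 3.6, -0.5]
finger_gap: 0.0234
grip_force: 50.7
```

Request:
step_arm(
  deltas=[
    [0, 0, -0.5, 0, 0, 0, -1],
    [0, 0, 0, 0, 0, 0, -1],
  ],
)

```text
clock: 14.55
tcp_pos: [0.4471, -0.2315, 0.1779]
orientation: [0.0, 0.164, 0.986, -0.0]
wrist_force: [0.1, 3.1, 0.1]
finger_gap: 0.0232
grip_force: 50.6
```

Request:
step_arm(
  deltas=[
    [0, 0, -0.4, 0, 0, 0, -1],
    [0, 0, 0, 0, 0, 0, -1],
  ],
)

```text
clock: 14.75
tcp_pos: [0.4471, -0.2315, 0.1776]
orientation: [0.0, 0.164, 0.986, -0.0]
wrist_force: [0.1, 2.7, -0.2]
finger_gap: 0.0236
grip_force: 50.8
```

Request:
step_arm(
  deltas=[
    [0, 0, -0.5, 0, 0, 0, -1],
    [0, 0, 0, 0, 0, 0, -1],
  ],
)

```text
clock: 14.95
tcp_pos: [0.4471, -0.2315, 0.1776]
orientation: [0.0, 0.164, 0.986, -0.0]
wrist_force: [-1.8, 3.6, 4.5]
finger_gap: 0.0235
grip_force: 51.3
```

Request:
step_arm(
  deltas=[
    [0, 0, -0.5, 0, 0, 0, -1],
    [0, 0, 0, 0, 0, 0, -1],
  ],
)

```text
clock: 15.15
tcp_pos: [0.4471, -0.2315, 0.1776]
orientation: [0.0, 0.164, 0.986, -0.0]
wrist_force: [-2.0, 3.2, 7.3]
finger_gap: 0.0235
grip_force: 51.9
```

The collar is seated: TCP z stopped at 0.1776, so the origin is at 30.0 mm. I'll relieve the push, ease the grip, then open.

Request:
step_arm(
  deltas=[
    [0, 0.3, 0.7, 0, 0, 0, -1],
    [0, 0, 0, 0, 0, 0, -1],
  ],
  newtons=20,
)

```text
clock: 15.35
tcp_pos: [0.4471, -0.2314, 0.1776]
orientation: [0.0, 0.164, 0.986, -0.0]
wrist_force: [-1.9, 1.5, 3.4]
finger_gap: 0.0236
grip_force: 51.1
```

```bash
python3 - <<'E'
from h import *
c=cam('wrist');cv2.imwrite('pics/w5.png',cv2.resize(c['image'][150:330,130:370],None,fx=3,fy=3)[...,::-1])
s=get_state();print(s['clock'],s['tcp_pos'],s['wrist_force'],s['grip_force'])
E
```

```text
15.4 [ 0.44713434 -0.23143987  0.17758237] [-0.04404706  2.13055602  3.3046713 ] 51.11917018890381
```

View pics/w5.png

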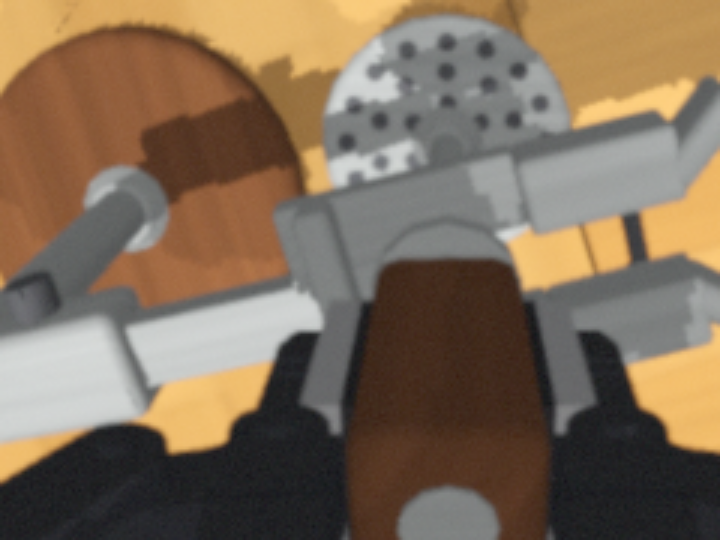

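The crop shows the collar down in the seat at (450,240), between the back wall (310,260) and the lip, with the keeper shut at (636,238). I'll let go.

Request:
step_arm(
  deltas=[
    [0, 0, 0, 0, 0, 0, 0],
    [0, 0, 0, 0, 0, 0, 0.5],
    [0, 0, 0, 0, 0, 0, 1],
    [0, 0, 0, 0, 0, 0, 1],
    [0, 0, 0, 0, 0, 0, 1],
  ],
)

```text
clock: 15.9
tcp_pos: [0.4471, -0.2311, 0.1772]
orientation: [-0.0, 0.164, 0.986, 0.0]
wrist_force: [0.1, -0.1, 0.4]
finger_gap: 0.0855
grip_force: 0.0
```

Request:
step_arm(
  deltas=[
    [0, 0, 0, 0, 0, 0, 1],
    [0, 0, 10, 0, 0, 0, 1],
    [0, 0, 20, 0, 0, 0, 1],
    [0, 0, 30, 0, 0, 0, 1],
    [0, 0, 40, 0, 0, 0, 1],
  ],
)

```text
clock: 16.4
tcp_pos: [0.4463, -0.2304, 0.2777]
orientation: [-0.001, 0.164, 0.986, 0.001]
wrist_force: [0.0, 0.1, 0.2]
finger_gap: 0.0854
grip_force: 0.0
```

Request:
step_arm(
  deltas=[
    [0, 0, 10, 0, 0, 0, 1],
    [0, 0, 0, 0, 0, 0, 1],
    [0, 0, 0, 0, 0, 0, 1],
  ],
)

```text
clock: 16.7
tcp_pos: [0.4469, -0.2309, 0.2868]
orientation: [-0.0, 0.164, 0.986, 0.0]
wrist_force: [0.1, -0.3, -0.4]
finger_gap: 0.0854
grip_force: 0.0
```

```bash
python3 - <<'E'
from h import *
c=cam('wrist');cv2.imwrite('pics/w6.png',c['image'][...,::-1]);P=fpts(c)
s=get_state();print(s['clock'],s['tcp_pos'],s['wrist_force'],s['finger_gap'])
q=P[(P[...,2]>.2)&(P[...,2]<.235)&(np.hypot(P[...,0]-.446,P[...,1]+.231)<.03)]
print(len(q),cv2.minEnclosingCircle((q[:,:2]*1000).astype(np.float32)),np.percentile(q[:,2],[5,50,95]))
E
```

```text
16.75 [ 0.44659644 -0.230653    0.28607269] [-0.22191007 -0.71189804 -1.1779107 ] 0.0853320302061702
1440 ((445.53167724609375, -230.7213134765625), 14.970565795898438) [0.20672407 0.22482543 0.22725371]
```

View pics/w6.png

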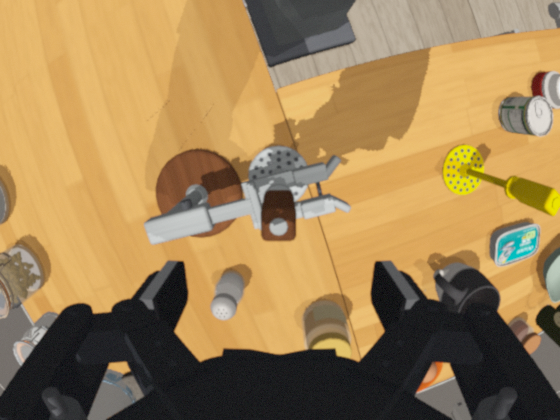

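The masher hangs upright in the hook with its grip top at (279,227) and z ≈ 0.226 m. The keeper is shut at (320,188), the gripper is clear, and the bystanders in view are still standing. I'll hand it in.

```bash
python3 -c "
from h import *
print(hand_in())"
```

```text
the job is handed in; nothing more can be done
None
```

The masher is hung in the hook with its collar in the seat and the keeper shut; the pushes read at the wrist stayed under about 11 N, I saw nothing else disturbed, and I handed it in after about 17 s of robot time.

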